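# Fold up the sharpening stand and lay the stone on it

### The job

Set up the folding sharpening stand: swing its blue prop arm up and over past upright until it leans against its stop and stays there on its own. Then lay the grey sharpening stone flat and lengthwise along the stand, centred across the fixed wooden rest and the raised black bar, and let go. Leave the other things on the bench where they are.

Things in the scene. Friction and masses are not known exactly. Their poses are not given: they have to be found in the camera images.
- stand: Folding stand with its blue prop arm, screwed to the bench (does not move). Pale wooden base 112 x 192 x 12 mm. Origin on the bench, midway between the two rests in use; y is the long axis, z up; base from y = -74 to +118 mm. Fixed rest at the -y end; prop arm hinged at the +y end between two steel cheeks (x = +-40 mm, y 50 to 106 mm, 62 mm high).
- rest_post: The fixed rest: upright brown wooden block with a black rubber top, 78 mm along x, 26 mm along y, at stand y = -48 mm; its top lies 128 mm above the bench. The origin is at its foot, 12 mm above the bench.
- prop_bar (a point): Centre of the prop arm's cross bar: black, 16 mm diameter, 108 mm long along stand x, carried by two blue flat bars (x = +-32 mm) 95 mm from the pivot; arm 220 g. Folded: stand y = +156, height 84 mm, sloping up and out beyond the +y end, free space round the bar. Open: y = +49, height 120 mm (top level with the fixed rest).
- prop_pivot (a point): The middle of the prop arm's pivot pin, at stand y = +78 mm, 30 mm above the bench; the pin runs along stand x. Fixed.
- prop_hinge (a joint): Angle of the prop arm (rad): 0 folded, 0.96 upright (over-centre), 1.27 open, leaning 18 degrees past upright towards the fixed rest, against its stop. The arm slopes 35 degrees + this angle above level. It turns easily: its weight drops it back to 0 before upright and carries it on to 1.27 past upright.
- seat (a point): Point on the stand midway between the two rests, 128 mm above the bench: where the centre of the stone's underside belongs.
- sharpening_stone: Dark grey sharpening stone, a smooth block 48 x 148 x 22 mm (x, y, z), about 0.42 kg, loose, lying flat on the bench. Origin at the centre of its underside, long axis along its y.
- sanding_block: Cork sanding block, 52 x 86 x 28 mm, loose; to be left alone. Origin at the centre of its underside.
- maple_offcut: Pale maple offcut, 31 x 86 x 14 mm, loose; to be left alone. Origin at the centre of its underside.
- mug: White mug with a blue-green band, 81 x 117 x 94 mm, loose, behind the task's things; to be left alone.
- tack_tin: Low round brass-coloured tin with tacks, 65 mm across, 19 mm high, loose; to be left alone.

How it is judged:
By the outcome, as a careful person would: the job done as asked, in the order asked, and still so for the second after the job is handed in, with the robot touching nothing.
It also fails if it takes over 58 s, if anything falls off the work surface, if the arm or the gripper's body presses on something with over 40 N, if the wrist force passes 120 N, or if a joint passes its speed limit or range.

### The arm

A 6-joint arm with a two-finger parallel gripper is mounted at the origin on a cart in front of the work surface, level with it; the furniture and walls round the work are solid. World frame = base frame: x ahead of the robot, y to its left, z up, the work surface at z = 0. Lengths are in m, angles in rad, forces in N, time in s.
With the tool pointing down it reaches from about 0.275 to 0.875 m from the base axis. Payload 12.5 kg.
Tool frame: the origin (TCP) lies at the very end of the fingers, on their centre line; the grasp point (between the pads) lies 19 mm behind it; z points along the fingers, y is the line along which they close (so a half turn about z gives the same grasp; the last joint's range is limited). The gripper opens to 85 mm and grips with 20 to 120 N. Pads are 22 mm wide; open, the fingers measure 114 mm over their backs; the gripper's body (76 mm by 85 mm) begins 54 mm behind the grasp point. The pads swing forward as they close: fully open they stand 13 mm farther back than shut.
Start: joints at [1.187, 0.351, 1.652, -0, 1.139, -0.085], TCP at [0.162, 0.526, 0.231] pointing down, gripper open.
Joint ranges: [-2.75, 2.75], [-0.79, 2.1], [0.01, 2.65], [-1.57, 4.71], [0.07, 3.14], [-2.87, 2.87]. Speed limits (rad/s): [2.22, 2.22, 2.79, 3.14, 3.14, 3.14].

### API

Orientations are given as a 3x3 rotation matrix whose columns are the frame's x, y, z axes.
In Python, from bench import manip gives the robot as it stands. Calls block until the motion is done:
- manip.move_ptp(position, orientation): joint-space move of the TCP to a pose.
- manip.move_l(position, attitude=None, max_speed=0.15): straight line of the TCP; attitude=None keeps the orientation; max_speed is the mean speed in m/s.
- manip.move_j(angles): joint-space move.
- manip.set_gripper(opening, effort=None): opening from 0.0 (shut) to 1.0 (fully open); effort is the grip in N (None keeps the last); returns when the fingers have stopped.
- manip.dwell(seconds).
- manip.inverse_kinematics(position, orientation): joint angles nearest the present ones, or None.
- manip.grab_frame(name): name is "side" or "top"; returns (picture, depth): 400x640x3 uint8, red, green, blue; 400x640 float32, m along the optical axis (not along the pixel's ray), 0 where there is no reading.
- manip.get_calibration(name): a dict with "camera_matrix" (3x3 intrinsics, pixels), "R" (3x3) and "t" (3): a world point X has camera coordinates R X + t. Camera axes: x right, y down, z forward; pixel columns grow to the right and rows downward; lengths in m; the calibration is good to about 2 mm. A picture is of the moment at which its call begins. get_calibration takes no time and is no camera call.
A pose or a line that the arm cannot do raises manip.Unreachable and nothing moves.
- manip.sign_off(): hands the job in; it is judged then, once.
Trained networks look in the newest picture that a camera, given by its name, has taken for a name from the list of things; names that differ only in an ending like _2 or _b are one class to them, and where a whole thing is asked for, a point or a joint stands for the part that bears it (a point fixed in the world has none). Each returns a list of dicts, best first, with "confidence" (0 to 1); they miss things now and then, are a little off and sometimes report something else, mostly with a low value. They report only what shows in the picture. A call takes as long as a camera call.
- manip.look_for(camera, name): "at" ([x, y, z] in m, in world coordinates, good to about 4 mm: the middle of the surface that is visible of it).
Readings, each from a call of its own:
- manip.current_time(): time.
- manip.current_qpos(): joint angles.
- manip.current_joint_vel(): joint speeds.
- manip.current_joint_torque(): joint torques, N m.
- manip.current_ee_pos(): TCP position.
- manip.current_tcp_rot(): TCP orientation.
- manip.current_force(): force on the tool from outside, world axes, zero at the start.
- manip.current_ft_torque(): the same for the moment, N m.
- manip.current_grip_width(): opening from 0.0 (shut) to 1.0 (fully open).
- manip.current_grip_force(): force on a finger pad.
Only numpy, scipy, OpenCV 4.12 (cv2) and the standard library are available. Lean on these libraries where they do the work, as an engineer would, in place of code of your own. Each camera call takes 0.05 s, during which the arm holds its last target. There are 200 camera calls.

## Working session

There is one attempt and no reset: what is moved stays moved. The work goes in short steps, each a Python script; the robot and the scene stay as the last script left them, time stands still between calls to the robot, and variables do not carry over. Pictures are saved under pics/ and viewed, at most 10 in all, crops included, and the job is handed in when it is done.

```bash
mkdir -p pics
cat > h.py <<'E'
from bench import manip as m
import numpy as np, cv2
def snap(c,f=None):
    p,d=m.grab_frame(c)
    if f: cv2.imwrite('pics/'+f,p[:,:,::-1])
    k=m.get_calibration(c);K,R,t=[np.array(k[a]) for a in('camera_matrix','R','t')]
    v,u=np.indices(d.shape)
    X=np.stack([(u-K[0,2])/K[0,0]*d,(v-K[1,2])/K[1,1]*d,d],-1)
    W=(X-t.ravel())@R
    W[d==0]=np.nan
    return p,W
E
python3 - <<'E'
from h import *
a,A=snap('top','t0.png');b,B=snap('side','s0.png')
np.savez('w.npz',A=A,B=B,a=a,b=b)
for c in('top','side'):
  for n in('stand','rest_post','prop_bar','sharpening_stone','sanding_block','maple_offcut','mug','tack_tin'):
    print(c,n,[(np.round(x['at'],3).tolist(),round(x['confidence'],2)) for x in m.look_for(c,n)][:2])
E
```

```text
top stand [([0.473, 0.186, 0.012], 0.64)]
top rest_post [([0.441, 0.092, 0.122], 0.58)]
top prop_bar [([0.482, 0.256, 0.072], 0.79)]
top sharpening_stone [([0.544, 0.432, 0.022], 0.7)]
top sanding_block [([0.581, 0.256, 0.024], 0.82)]
top maple_offcut [([0.655, 0.139, 0.015], 0.79), ([0.442, 0.094, 0.121], 0.16)]
top mug [([0.706, 0.377, 0.046], 0.57)]
top tack_tin [([0.779, 0.192, 0.004], 0.63)]
side stand [([0.485, 0.183, 0.016], 0.81)]
side rest_post [([0.442, 0.07, 0.082], 0.9)]
side prop_bar [([0.489, 0.253, 0.073], 0.73)]
side sharpening_stone [([0.548, 0.43, 0.023], 0.87)]
side sanding_block [([0.579, 0.235, 0.026], 0.79), ([0.657, 0.123, 0.011], 0.23)]
side maple_offcut [([0.657, 0.122, 0.011], 0.59)]
side mug [([0.697, 0.346, 0.061], 0.75)]
side tack_tin [([0.784, 0.195, 0.008], 0.76)]
```

View pics/t0.png

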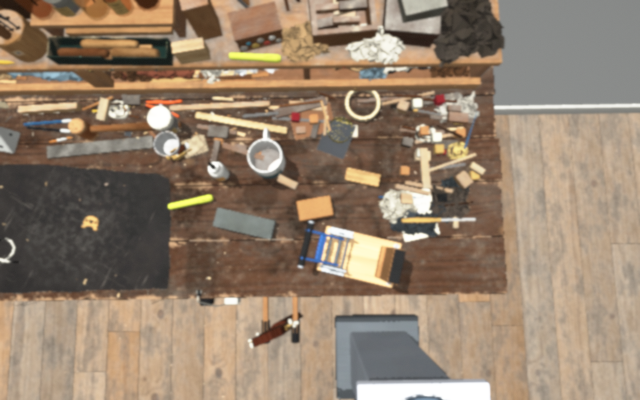

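View pics/s0.png

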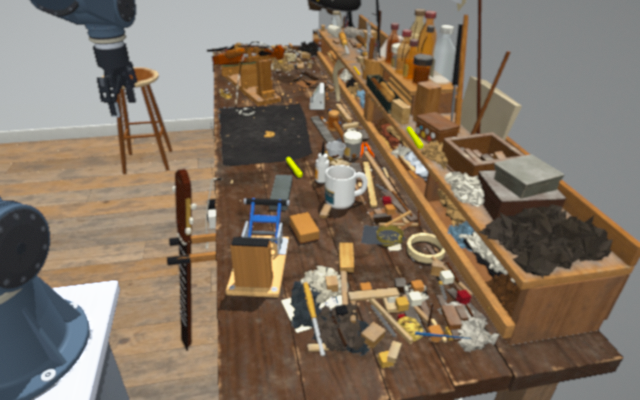

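The top view shows the stand at about (355,255), with its rest at (398,265) and its folded bar at (305,245). The stone is at (245,223), and the cork block sits just beyond the arm at (315,208). Next I'll fit the poses from depth.

```bash
cat > fit.py <<'E'
from h import *
def rect(P):
    (c,s,a)=cv2.minAreaRect((P[:,:2]*1000).astype(np.float32));return np.round(c,1),np.round(s,1),round(a,1),len(P),np.round(np.median(P[:,2])*1000,1)
def sel(W,lo,hi,e=None):
    k=np.all((W>lo)&(W<hi),-1)
    return W[k if e is None else k&e]
E
python3 - <<'E'
from fit import *
z=np.load('w.npz')
for n in 'AB':
  W=z[n];im=z[n.lower()].astype(int);mx=im.max(-1)
  print(n)
  print('rest top',rect(sel(W,[.3,0,.12],[.6,.2,.136])))
  print('bar',rect(sel(W,[.35,.2,.065],[.6,.4,.1])))
  print('bar dark',rect(sel(W,[.35,.2,.07],[.6,.4,.1],mx<60)))
  print('base',rect(sel(W,[.35,.0,.008],[.56,.4,.016],(im[...,0]>150))))
  print('stone',rect(sel(W,[.46,.34,.017],[.62,.53,.027])))
  print('cork',rect(sel(W,[.53,.19,.022],[.64,.31,.034])))
  print('high',np.nanmax(sel(W,[.45,.0,.0],[.62,.53,.3])[:,2]))
E
```

```text
A
rest top (array([439.4,  83.5]), array([25. , 76.8]), 75.7, 423, np.float64(128.0))
bar (array([486.2, 259. ]), array([ 69.3, 106.2]), 82.2, 468, np.float64(89.6))
bar dark (array([489. , 279.6]), array([12.3, 90.5]), 76.0, 134, np.float64(91.6))
base (array([489.9, 155.9]), array([283.6, 174.4]), 75.7, 2196, np.float64(12.1))
stone (array([548.4, 451.5]), array([186.7,  64.9]), 68.7, 1161, np.float64(21.8))
cork (array([577.4, 259.6]), array([50.2, 84.7]), 9.5, 674, np.float64(25.6))
high 0.13119463833295752
B
rest top (array([441.9,  77.7]), array([26.4, 77.1]), 76.7, 405, np.float64(127.7))
bar (array([489.2, 258. ]), array([ 50.7, 106.9]), 77.9, 401, np.float64(85.9))
bar dark (array([491.1, 272.4]), array([11.5, 92.4]), 74.8, 160, np.float64(87.6))
base (array([486. , 133.9]), array([209.7, 157.8]), 66.1, 911, np.float64(12.0))
stone (array([555. , 458.6]), array([171.5,  60.2]), 68.9, 420, np.float64(21.5))
cork (array([580.4, 254.2]), array([49.3, 89.3]), 9.4, 425, np.float64(25.4))
high 0.13057614102356044
```

```bash
cat >> fit.py <<'E'
def stone(W,im,lo,hi):
    k=np.all((W>lo)&(W<hi),-1)
    k=cv2.morphologyEx(k.astype(np.uint8),cv2.MORPH_OPEN,np.ones((5,5)))
    n,l,s,c=cv2.connectedComponentsWithStats(k);i=1+np.argmax(s[1:,4])
    return rect(W[l==i]),np.round(c[i])
E
python3 - <<'E'
from fit import *
z=np.load('w.npz')
for n in 'AB':
  W=z[n];im=z[n.lower()]
  print(n,stone(W,im,[.46,.34,.013],[.62,.53,.03]),stone(W,im,[.46,.34,.017],[.62,.53,.027]))
k=lambda im,x,y,w,h,f:cv2.resize(im[y:y+h,x:x+w,::-1],(w*f,h*f),interpolation=cv2.INTER_CUBIC)
c1=k(z['a'],200,190,220,110,3);c2=k(z['b'],215,160,132,75,5)
cv2.imwrite('pics/c.png',np.vstack([c1[:,:660],c2[:270,:660]]))
E
```

```text
A ((array([542.1, 435.6]), array([148.1,  47.9]), 76.2, 1134, np.float64(21.8)), array([243., 223.])) ((array([542.1, 435.6]), array([148.1,  47.9]), 76.2, 1112, np.float64(21.8)), array([244., 223.]))
B ((array([548.4, 440.8]), array([131.2,  47.2]), 75.9, 409, np.float64(21.5)), array([282., 187.])) ((array([548.3, 440.9]), array([131.2,  47.2]), 75.9, 404, np.float64(21.5)), array([282., 187.]))
```

View pics/c.png

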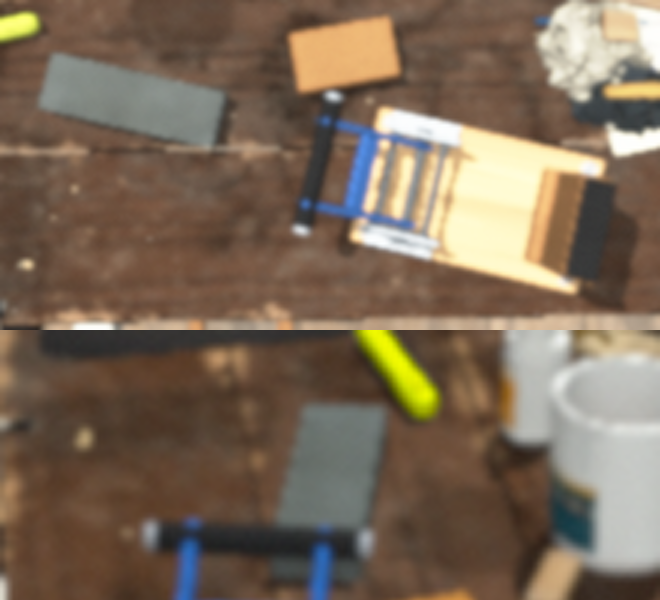

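A blue strut sits about 35 mm inside the bar, which leaves little room to straddle it. Instead I'll push the bar from outside with closed fingers along its arc, using the same wrist orientation the stone will need.

```bash
cat >> h.py <<'E'
a=np.radians(14.2); YS=np.array([np.sin(a),np.cos(a),0]); XS=np.array([np.cos(a),-np.sin(a),0]); O=np.array([.4522,.1263,0])
Z=np.array([0,0,-1.])
def S(x,y,z): return O+x*XS+y*YS+np.array([0,0,z])
def ori(p):
    best=None
    for s in(1,-1):
        R=np.column_stack([np.cross(s*XS,Z),s*XS,Z]); q=m.inverse_kinematics(p,R)
        if q is not None and (best is None or abs(q[5])<best[0]): best=(abs(q[5]),R,q)
    return best[1],best[2]
E
python3 - <<'E'
from h import *
print(m.current_time())
m.set_gripper(0.0,40)
p=S(0,.205,.2);R,q=ori(p);print(np.round(q,2)); np.save('R.npy',R)
m.move_ptp(p,R); m.move_l(S(0,.205,.062),max_speed=.12)
print('f0',np.round(m.current_force(),1))
for th in (35,48,60,72,82,90,96,100):
    t=np.radians(th)
    m.move_l(S(0,.078+.095*np.cos(t)+.019,.030+.095*np.sin(t)-.024),max_speed=.08)
    print(th,np.round(m.current_force(),1))
m.dwell(.3);snap('side','s1.png');A=snap('top')[1]
m.move_l(S(0,.09,.22)); print(m.current_time())
from fit import *
p,W=snap('top','t1.png');print('bar',rect(sel(W,[.35,.13,.1],[.6,.25,.14])))
p,W=snap('side');print('bar',rect(sel(W,[.35,.13,.1],[.6,.25,.14])))
E
```

```text
0.9
[ 0.5   0.47  1.55 -0.    1.12  0.74]
f0 [-0.1  0.3  0.8]
35 [-1.   6.2  2.1]
48 [1.2 8.  5.4]
60 [1.2 2.  0.7]
72 [-0.3  0.2 -0.2]
82 [ 0.2 -0.4 -0.1]
90 [ 0.1 -0.6  0.7]
96 [-0.8  0.1  0.4]
100 [ 0.  -0.4 -0.2]
8.7417
bar (array([0., 0.]), array([0., 0.]), 0.0, 0, np.float64(nan))
bar (array([466. , 171.3]), array([ 16.1, 107.4]), 75.3, 387, np.float64(124.6))
  return _methods._mean(a, axis=axis, dtype=dtype,
  ret = ret.dtype.type(ret / rcount)
```

View pics/s1.png

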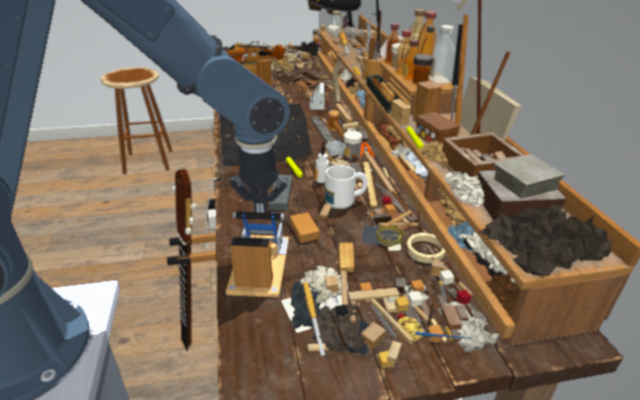

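The bar at (263,215) px now stands past upright, at stand y≈47–49 mm, leaning on its stop. Next is the stone.

Run:
```python
from fit import *
R=np.load('R.npy');P=np.array([.5445,.4335,0])
m.set_gripper(1.0)
m.move_ptp(P+[0,0,.15],R); 
A=m.grab_frame('side')
m.move_l(P+[0,0,.006],max_speed=.1)
print('down',np.round(m.current_force(),1))
m.set_gripper(0.0,60);m.dwell(.2)
print(m.current_grip_width()*85,m.current_grip_force(),np.round(m.current_ee_pos(),4))
m.move_l(P+[0,0,.2],max_speed=.15);m.dwell(.2)
print(np.round(m.current_force(),1),np.round(m.current_ft_torque(),2),m.current_grip_width()*85,m.current_time())
m.move_ptp(S(0,0,.2),R);m.dwell(.2)
for c in('top','side'):
    p,W=snap(c,c[0]+'2.png')
    print(c,rect(sel(W,[.35,.0,.205],[.6,.3,.222])), stone(W,p,[.35,.0,.19],[.6,.3,.222]))
print(np.round(m.current_ee_pos(),4),m.current_time())
```

```text
down [-0.3  0.4  1. ]
46.04826083163815 63.98144602775574 [0.5448 0.4337 0.0066]
[ 0.3 -0.6 -4.6] [-0.03 -0.    0.02] 46.17938207956235 14.5083
top (array([464.3, 166.2]), array([77. , 51.4]), 87.4, 416, np.float64(214.9)) ((array([465.7, 185.1]), array([33.1, 47.1]), 78.8, 394, np.float64(214.9)), array([352., 256.]))
side (array([453.9, 121.8]), array([149. ,  71.6]), 65.9, 1113, np.float64(215.0)) ((array([454.6, 122.6]), array([149.5,  60.4]), 71.1, 1222, np.float64(214.8)), array([250., 199.]))
[0.4524 0.1267 0.1999] 16.025
```

View pics/s2.png

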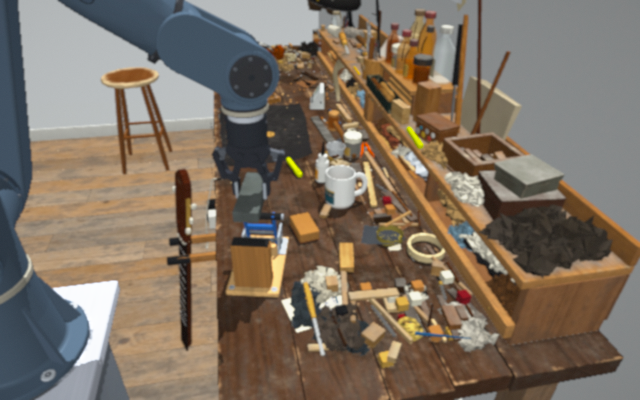

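The stone is held level, at (250,199) px in the side view, with its underside 7 mm below the TCP. It needs a shift of about +2 mm along the stand. I'll lower it with force checks.

Run:
```python
from fit import *
m.move_l(S(0,.002,.140),max_speed=.08);m.dwell(.2)
f0=m.current_force()[2]
for z in np.arange(.138,.1309,-.001):
    m.move_l(S(0,.002,z),max_speed=.03);m.dwell(.1)
    f=m.current_force();print(round(z,3),np.round(f-[0,0,f0],1))
    if f[2]-f0>3: break
m.set_gripper(.75);m.dwell(.2)
m.move_l(S(0,.002,.25),max_speed=.1)
m.move_ptp(S(-.05,.35,.3),np.load('R.npy'));m.dwell(.2)
for c in('top','side'):
    p,W=snap(c,c[0]+'3.png')
    print(c,stone(W,p,[.35,.0,.144],[.6,.3,.156]),'bar',rect(sel(W,[.35,.13,.1],[.6,.26,.135])),'rest',rect(sel(W,[.3,0,.12],[.6,.2,.136])))
    print('cork',rect(sel(W,[.53,.19,.022],[.64,.31,.034])))
    q=stone(W,p,[.35,.0,.144],[.6,.3,.156])
print(m.current_time())
a=cv2.imread('pics/t3.png')[190:300,200:420];b=cv2.imread('pics/s3.png')[160:300,200:350]
cv2.imwrite('pics/c3.png',np.hstack([cv2.resize(a,(440,280)),cv2.resize(b,(300,280))]))
```

```text
0.138 [0.7 0.5 0.4]
0.137 [-0.3  0.4  0.3]
0.136 [-0.3 -0.1  0.8]
0.135 [-1.   0.6  5.2]
top ((array([451.6, 129.9]), array([148.,  48.]), 76.0, 1599, np.float64(150.3)), array([376., 261.])) bar (array([465.2, 185.4]), array([ 33.9, 108. ]), 75.9, 215, np.float64(126.0)) rest (array([453.3, 136.5]), array([134.2, 108.1]), 76.4, 342, np.float64(126.9))
cork (array([577.6, 259.4]), array([49.9, 84.6]), 9.9, 675, np.float64(25.4))
side ((array([453.7, 123.8]), array([150.4,  48.8]), 76.0, 1050, np.float64(150.4)), array([254., 220.])) bar (array([465.3, 169.9]), array([ 45.8, 102.4]), 55.8, 198, np.float64(124.5)) rest (array([458.1, 116.4]), array([134.4, 106.4]), 81.9, 360, np.float64(127.8))
cork (array([580.5, 254.9]), array([50.4, 87.7]), 9.7, 425, np.float64(25.5))
21.975
```

View pics/c3.png

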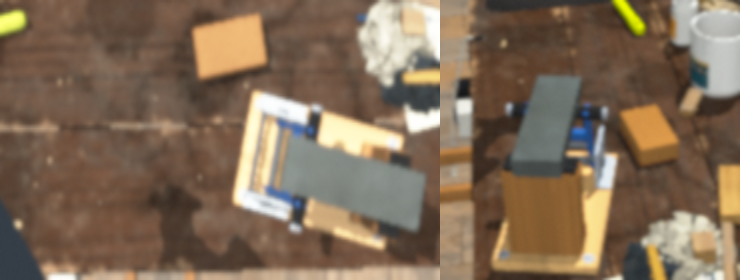

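The crops show the stone lying level and centred over the rest and the raised bar. The cork block hasn't moved, and the gripper is clear. In the top view the stone is within about 0.5 mm of the seat, with its top at 150 mm.

```bash
python3 -c "
from bench import manip as m
print(m.sign_off())"
```

```text
the job is handed in; nothing more can be done
None
```

The job is handed in at about 22 s: the prop arm leans open on its stop, and the stone lies flat and lengthwise across both rests, centred to about 0.5 mm in the top view; nothing else was touched, though I re-measured only the cork block, which had not moved.

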